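Lock the weekly pill organiser with its bar and child-resistant slide

ROBOT

A 7-joint arm with a two-finger parallel gripper is mounted at the origin on the work surface. World frame = base frame: x ahead of the robot, y to its left, z up, the work surface at z = 0. Lengths are in m, angles in rad, forces in N, time in s.
With the tool pointing down it reaches from about 0.35 to 0.9 m from the base axis. Payload 19.9 kg.
Tool frame: the origin (TCP) lies between the finger pads; the fingertips stand 19 mm ahead of it and the grasp point (between the pads) is the TCP; z points along the fingers, y is the line along which they close (so a half turn about z gives the same grasp; the last joint's range is limited). The gripper opens to 94 mm and grips with 3 to 60 N. Pads are 16 mm wide; open, the fingers measure 119 mm over their backs; the gripper's body (75 mm by 177 mm) begins 78 mm behind the grasp point.
Start: joints at [1.22, 0.417, -0.01, 1.614, 0.005, 1.111, -0.053], TCP at [0.191, -0.595, 0.224] pointing down, gripper open.
Joint ranges: [-2.81, 2.81], [-0.39, 2.02], [-1.27, 1.25], [0.06, 2.57], [-1.19, 4.33], [0.19, 2], [-2.82, 2.82]. Speed limits (rad/s): [1.89, 1.89, 2.39, 2.39, 3.01, 3.01, 3.01].

INTERFACE

Orientations are given as a 3x3 rotation matrix whose columns are the frame's x, y, z axes.
In Python, from rig import robot gives the robot as it stands. Calls block until the motion is done:
- robot.move_ptp(position, orientation): joint-space move of the TCP to a pose.
- robot.move_linear(position, velocity=0.15, frame=None, threshold=None): straight line of the TCP; frame=None keeps the orientation; velocity is the mean speed in m/s. With threshold (N) it stops when the force on the tool has changed by that much, and returns True; else False.
- robot.goto_joints(angles): joint-space move.
- robot.gripper_to(opening): finger opening in m; the grip force is fixed at half the most; returns when the fingers have stopped.
- robot.pause(seconds).
- robot.ik(position, orientation): joint angles nearest the present ones, or None.
- robot.get_state(): the state.
- robot.grab_frame(name): name is "side" or "top" or "wrist"; returns the picture (400x640x3 uint8, red, green, blue); there is no depth.
- robot.camera_info(name): a dict with "fx", "fy", "cx", "cy" (pixels), "rvec" (rotation vector, rad) and "tvec" (3), from world to camera coordinates, as OpenCV has them. Camera axes: x right, y down, z forward; pixel columns grow to the right and rows downward; lengths in m; the calibration is good to about 2 mm. A picture is of the moment at which its call begins: read the wrist's pose just before it. camera_info takes no time and is no camera call; for the wrist camera it gives the pose at the moment of the call.
A pose or a line that the arm cannot do raises robot.PlanningError and nothing moves.
- robot.sign_off(): hands the job in; it is judged then, once.
The state is a dict: "time": time; "qpos": joint angles; "joint_vel": joint speeds; "effort": joint torques, N m; "ee_pos": TCP position; "tool_rot": TCP orientation; "force": force on the tool from outside, world axes, zero at the start; "moment": the same for the moment, N m; "opening": finger opening in m; "grasp_force": force on a finger pad.
Only numpy, scipy, OpenCV 4.12 (cv2) and the standard library are available. Lean on these libraries where they do the work, as an engineer would, in place of code of your own. Each camera call takes 0.05 s, during which the arm holds its last target. There are 200 camera calls.

TASK

Lock the pill organiser for the night: first lay the loose retaining bar over the lids into its two cradles, centred between them, then press down the orange child-resistant knob and slide it gently to its end stop, without ramming it, so that the steel tongue covers the bar's end and the knob springs back up when let go. Leave the other things on the nightstand where they are.

Things in the scene. Friction and masses are not known exactly. Their poses are not given: they have to be found in the camera images.
- organiser: Weekly pill organiser, fixed to the table: white base plate 136 (x) x 290 (y) x 6 mm, origin at the middle of its underside, long axis y. Row of seven blue lids along y, tops 28 mm above the table, a grey cradle past each end of the row. At the +y end a grey lock housing, top 30 mm high, carries the black lock carriage with the orange knob; the carriage slides along the organiser's +x.
- cradle_mid (a point): Where the middle of the bar's underside belongs: midway between the two U cradles (92 mm to either side in y), at the height of their slot floors, 31 mm above the table; axes as the organiser's. Each cradle is 10 mm long in y, its slot open upward and along y, 17 mm wide, with flared cheeks up to 44 mm above the table.
- bar: Loose retaining bar: dark steel strip 12 (x) x 222 (y) x 8 mm high with a blue grip block in its middle, 14 (x) x 40 (y) mm, rising from 8 to 28 mm above the underside; about 0.12 kg. Origin: middle of the underside, y along the bar. Same either way round.
- knob_top (a point): Middle of the top of the orange lock knob: an 18 x 18 mm square post, 32 mm tall, on a 44 x 42 x 5 mm orange skirt, square to the organiser. Released, the post's top is 90 mm and the skirt's top 58 mm above the table, and a red stem shows below the skirt. Moves with slide and press.
- tongue (a point): Middle of the top of the steel tongue on the lock carriage: plate 54 (x) x 21 (y) x 5 mm, underside 41 mm above the table (2 mm over the laid bar); it slides over the bar's end on the +y side. At slide 0 its leading edge is 30 mm on the -x side of the laid bar's middle line.
- lock_slide (a joint): Position of the lock carriage along organiser +x, m; starts open, at 0 to 0.005. The end stop lies somewhere from 0.041 to 0.072, different each time and hidden inside: it must be felt. Friction 2 to 4 N.
- lock_knob (a joint): How far the orange knob is pressed, m: 0 up, 0.007 bottomed; spring 3 N rising to 8.5 N. Child-resistant: unless pressed 0.004 or more the carriage is blocked (at 0.007 to 0.037 of slide). On the way the track holds it down; at the end stop (to 2 mm short of it) it springs up when let go and locks. Let go earlier, it stays down, unlocked.
- buffer (a joint): Compression of the hidden rubber buffer that is the end stop, m: 0 untouched, 6 N per mm. More than 0.003 (18 N) damages it.
- pill_bottle: Bystander: clear plastic pill bottle with white cap, 46 mm wide, 85 mm tall; origin at its underside centre.
- jewel_tray: Bystander: white ceramic jewellery tray, round, 120 mm across, 20 mm high; origin at its underside centre.
- pin_box: Bystander: steel bobby pin box 65 x 43 x 22 mm; origin at its underside centre.
- mirror: Bystander: purple plastic hand mirror lying flat, 205 mm long, 10 mm thick; origin at its underside, between glass and handle.
- soap_dish: Bystander: blue and white lever-top soap dish 80 x 112 x 33 mm; origin at its underside centre.
- mug: Bystander: white mug, 76 mm wide, 90 mm tall, handle at its +y; origin at its underside centre.
- clock: Bystander: black alarm clock 45 x 90 x 70 mm; origin at its underside centre.
Things that resemble listed ones, but are neither listed nor needed, are in the scene too. Several things have the shape of the bar; the one meant has the colours described above.

How it is judged:
On the way:
1. the bar lies down in both cradles while the lock is still open (x of bar in the frame of cradle_mid between -0.004 and 0.004 m and y of bar in the frame of cradle_mid between -0.008 and 0.008 m and z of bar in the frame of cradle_mid between -0.002 and 0.002 m and angle between the y axis of bar and the y axis of organiser, either way round below 0.05 rad and angle between bar's own z axis and vertical below 0.05 rad and value of joint lock_slide below 0.02 m), for 0.2 s.
At the end, for the whole second after the job is handed in: The bar rests at the bottom of both cradles (within 4 mm across, 8 mm lengthwise, 2 mm in height, 0.05 rad) and at rest; the lock slide stands at its end stop (beyond 38 mm) with the knob sprung up (pressed less than 1.5 mm), which it can only be at the end stop (x of bar in the frame of cradle_mid between -0.004 and 0.004 m and y of bar in the frame of cradle_mid between -0.008 and 0.008 m and z of bar in the frame of cradle_mid between -0.002 and 0.002 m and angle between the y axis of bar and the y axis of organiser, either way round below 0.05 rad and angle between bar's own z axis and vertical below 0.05 rad and value of joint lock_slide above 0.038 m and value of joint lock_knob below 0.0015 m and linear speed of bar below 0.02 m/s); the robot touches nothing.
It fails at once if the lock is rammed into its end stop: buffer compressed by more than 3 mm (18 N) (value of joint buffer above 0.003 m).
It fails at once if a bystander is moved by more than 20 mm or tipped (distance of any of pill_bottle, jewel_tray, pin_box, mirror, soap_dish, mug, clock from where it was at the start of the episode above 0.02 m or angle between any of pill_bottle, jewel_tray, pin_box, mirror, soap_dish, mug, clock's own z axis and vertical above 0.5 rad).
It also fails if it takes over 54 s, if anything falls off the work surface, if the arm or the gripper's body presses on something with over 40 N, if the wrist force passes 120 N, or if a joint passes its speed limit or range.

## Working session

There is one attempt and no reset: what is moved stays moved. The work goes in short steps, each a Python script; the robot and the scene stay as the last script left them, time stands still between calls to the robot, and variables do not carry over. Pictures are saved under pics/ and viewed, at most 10 in all, crops included, and the job is handed in when it is done.

```bash
mkdir -p pics; ls; python3 - <<'E'
from rig import robot
import cv2
for n in ("top","side"):
    f=robot.grab_frame(n); cv2.imwrite(f"pics/{n}0.png",f[:,:,::-1]); 
    c=robot.camera_info(n); print(n,c)
E
```

```text
pics
top {'fx': 387.94660333388566, 'fy': 387.94660333388566, 'cx': 317.21178774744993, 'cy': 201.80766678876876, 'rvec': array([ 2.17355573, -2.17987597,  0.13133727]), 'tvec': array([-0.0327583 ,  0.52815664,  1.09825432])}
side {'fx': 413.93655057133833, 'fy': 413.93655057133833, 'cx': 320.92456602329673, 'cy': 188.17408053183672, 'rvec': array([ 0.46974156, -2.70301315,  1.2128855 ]), 'tvec': array([0.48913783, 0.21781266, 1.18031221])}
```

View pics/top0.png

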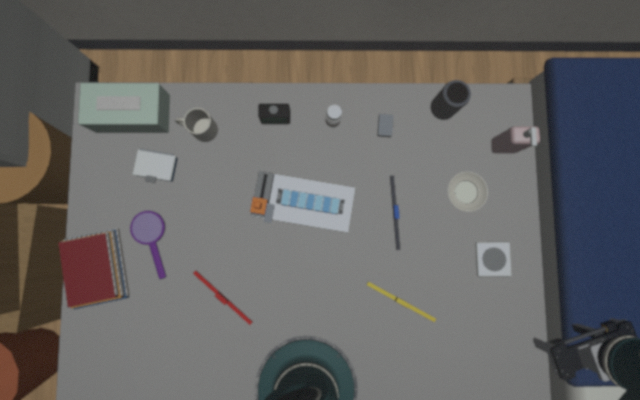

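View pics/side0.png

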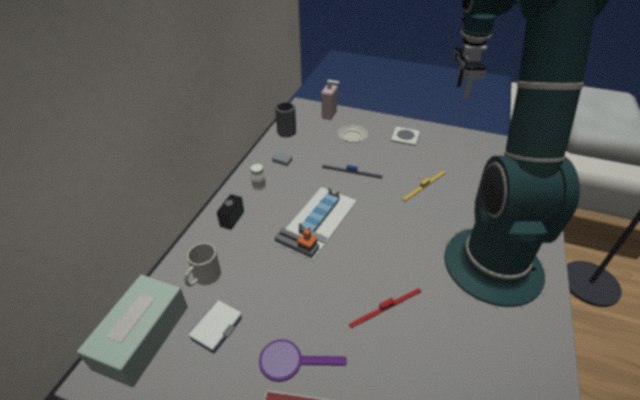

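The top view shows the organiser at (313,203) with its orange knob at (259,206), at the left (+y) end. Three things could be taken for the bar: dark with a blue grip at (395,212), red at (222,297) and yellow at (400,300). By the description I choose the dark and blue one, and I'll check it in a crop.

```bash
cat > h.py <<'E'
import numpy as np, cv2
from rig import robot
def ray(ci,px,z):
    """pixels (N,2) -> world points on plane height z"""
    R=cv2.Rodrigues(np.array(ci["rvec"]))[0]; t=np.array(ci["tvec"])
    px=np.atleast_2d(np.asarray(px,float))
    d=np.c_[(px[:,0]-ci["cx"])/ci["fx"],(px[:,1]-ci["cy"])/ci["fy"],np.ones(len(px))]@R
    c=-R.T@t
    return c+d*((z-c[2])/d[:,2])[:,None]
def mask(im,lo,hi):
    return cv2.inRange(cv2.cvtColor(im,cv2.COLOR_RGB2HSV),np.array(lo),np.array(hi))
def blobs(m,amin=20):
    cs,_=cv2.findContours(m,cv2.RETR_EXTERNAL,cv2.CHAIN_APPROX_NONE)
    return sorted([c for c in cs if cv2.contourArea(c)>=amin],key=cv2.contourArea,reverse=True)
def rect(ci,c,z):
    """contour -> world min-area rect on plane z: centre, sizes(long,short), angle of long axis"""
    p=ray(ci,c.reshape(-1,2),z)[:,:2].astype(np.float32)
    b=cv2.boxPoints(cv2.minAreaRect((p*1000).astype(np.float32)))/1000
    e=[b[1]-b[0],b[2]-b[1]]; e.sort(key=lambda v:-np.linalg.norm(v))
    return b.mean(0),[np.linalg.norm(v) for v in e],np.arctan2(e[0][1],e[0][0])
def down(a):
    """tool down, closing axis y at world angle a"""
    y=np.array([np.cos(a),np.sin(a),0]);z=np.array([0,0,-1.]);return np.c_[np.cross(y,z),y,z]
E
python3 - <<'E'
from h import *
f=cv2.cvtColor(cv2.imread("pics/top0.png"),cv2.COLOR_BGR2RGB); ci=robot.camera_info("top")
crop=lambda x,y:cv2.resize(f[y-50:y+50,x-60:x+60,::-1],None,fx=5,fy=5,interpolation=cv2.INTER_CUBIC)
cv2.imwrite("pics/crop1.png",cv2.resize(np.hstack([crop(390,212),crop(300,205)]),(800,333)))
hsv=cv2.cvtColor(f,cv2.COLOR_RGB2HSV)
for x,y in [(395,190),(396,212),(310,202),(259,206),(340,200),(350,220)]: print((x,y),hsv[y,x])
for n,m,z in [("blue",mask(f,(95,90,50),(125,255,255)),.028),("orange",mask(f,(3,150,100),(18,255,255)),.058)]:
    for c in blobs(m,15):
        print(n,cv2.boundingRect(c),rect(ci,c,z))
m=mask(f,(0,0,0),(179,255,85)); m[:170]=0;m[252:]=0;m[:,:380]=0;m[:,410:]=0
for c in blobs(m,15): print("dark",cv2.boundingRect(c),rect(ci,c,.008))
m=mask(f,(0,0,165),(179,60,255)); m[:165]=0;m[240:]=0;m[:,:260]=0;m[:,365:]=0
for c in blobs(m,100): print("white",cv2.boundingRect(c),rect(ci,c,.006))
E
```

```text
(395, 190) [120   5 107]
(396, 212) [110 152 141]
(310, 202) [103 107 165]
(259, 206) [ 12 158 137]
(340, 200) [102  31 138]
(350, 220) [ 60   2 142]
blue (549, 59, 91, 280) (array([ 0.55680305, -0.8550537 ], dtype=float32), [np.float32(0.83764607), np.float32(0.27791452)], np.float32(-0.06584253))
blue (572, 369, 40, 16) (array([ 0.03395493, -0.8008338 ], dtype=float32), [np.float32(0.11018096), np.float32(0.040398505)], np.float32(1.5609407))
blue (291, 192, 7, 14) (array([0.53744674, 0.03393897], dtype=float32), [np.float32(0.039414372), np.float32(0.015941588)], np.float32(-0.1930229))
blue (307, 195, 7, 14) (array([ 0.52906334, -0.01290751], dtype=float32), [np.float32(0.03929255), np.float32(0.01572853)], np.float32(-0.16682172))
blue (323, 198, 7, 14) (array([ 0.5205021 , -0.06053551], dtype=float32), [np.float32(0.039305486), np.float32(0.0152589325)], np.float32(-0.16987166))
blue (394, 205, 5, 14) (array([ 0.49926215, -0.26297227], dtype=float32), [np.float32(0.037920523), np.float32(0.011661795)], np.float32(-0.024233716))
blue (571, 337, 20, 8) (array([ 0.1315301, -0.7775006], dtype=float32), [np.float32(0.057793863), np.float32(0.0066376617)], np.float32(-1.2411667))
orange (252, 199, 14, 14) (array([0.5153609, 0.1320838], dtype=float32), [np.float32(0.037501343), np.float32(0.03332098)], np.float32(-0.15417795))
dark (394, 219, 6, 30) (array([ 0.43622735, -0.2668856 ], dtype=float32), [np.float32(0.08539753), np.float32(0.009832997)], np.float32(0.058510788))
dark (390, 177, 6, 28) (array([ 0.56373924, -0.25843498], dtype=float32), [np.float32(0.08119202), np.float32(0.008541046)], np.float32(0.062245436))
white (271, 175, 83, 56) (array([ 0.5278162 , -0.01563714], dtype=float32), [np.float32(0.23843206), np.float32(0.13091017)], np.float32(1.40002))
```

View pics/crop1.png

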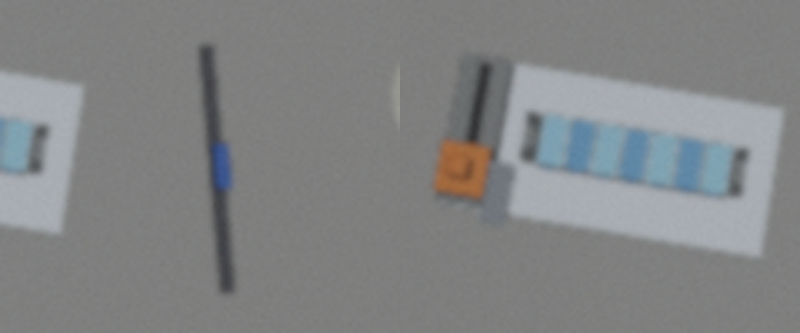

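The crop confirms the dark bar with the blue grip at (395,212). The organiser yaw is about -0.177 rad. Next I'll take close wrist views of both.

```bash
python3 - <<'E'
from h import *
for p,a,n in [((.50,-.263,.25),-1.51,"bar"),((.529,-.013,.30),-.177,"org")]:
    R=down(a); print(robot.ik(p,R))
    robot.move_ptp(p,R)
    s=robot.get_state(); ci=robot.camera_info("wrist"); f=robot.grab_frame("wrist")
    cv2.imwrite(f"pics/w_{n}.png",f[:,:,::-1]); np.save(f"ci_{n}.npy",ci,allow_pickle=True)
    Rc=cv2.Rodrigues(ci["rvec"])[0]; print(s["time"],s["ee_pos"],s["qpos"],"cam",-Rc.T@ci["tvec"],Rc[2],ci["fx"],s["force"])
cv2.imwrite("pics/w0.png",cv2.resize(np.vstack([cv2.imread("pics/w_bar.png"),cv2.imread("pics/w_org.png")]),(480,600),interpolation=cv2.INTER_AREA))
E
```

```text
[ 0.58918982  0.293505   -0.19452864  1.73214724  0.06211369  1.12192708
 -1.13419765]
1.7667 [ 0.49953125 -0.2640544   0.24990849] [ 0.59025251  0.29372634 -0.19356197  1.73202088  0.06218369  1.12190829
 -1.13357021] cam [ 0.58250907 -0.25926397  0.40946109] [-0.288679   -0.01712605 -0.95727276] 280.5012576400318 [ 0.16444548 -0.19202287  0.18045065]
[ 0.42962574  0.21437988 -0.53748151  1.74243653  0.11639446  1.21648054
 -0.31527202]
2.825 [ 0.52900949 -0.01456515  0.29966047] [ 0.43065716  0.21480675 -0.53558886  1.74253291  0.11653289  1.21628985
 -0.31672396] cam [0.54290037 0.06834651 0.45923542] [-0.05298634 -0.2841183  -0.957324  ] 280.5012576400318 [-0.57648356 -0.38348918 -1.09722707]
```

View pics/w0.png

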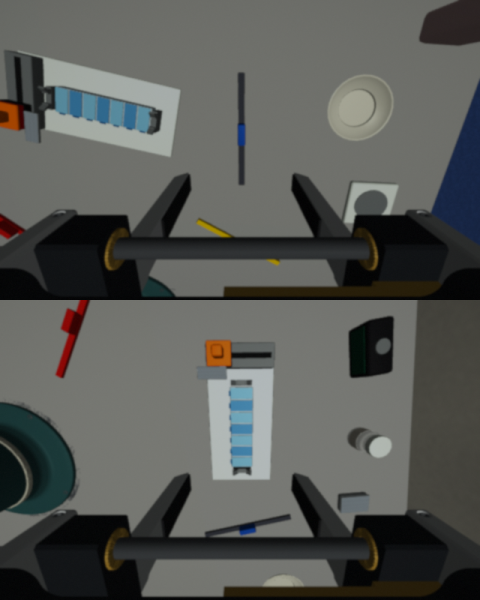

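The wrist views show the bar at about (321,170) in the first image, and the organiser with lids, both cradles and the knob in the second. Now I'll measure them.

```bash
python3 - <<'E'
from h import *
L=lambda n:(cv2.cvtColor(cv2.imread(f"pics/w_{n}.png"),cv2.COLOR_BGR2RGB),np.load(f"ci_{n}.npy",allow_pickle=True).item())
f,ci=L("bar")
# bar: steel dark + blue
v=f.max(2); m=((v<70)|(mask(f,(105,130,30),(130,255,255))>0)).astype(np.uint8)*255; m[:, :290]=0;m[:,350:]=0;m[:80]=0;m[258:]=0
for c in blobs(m): print("bar",cv2.boundingRect(c),rect(ci,c,.008),rect(ci,c,.004))
b=mask(f,(105,130,30),(130,255,255)); b[:,:290]=0;b[:,350:]=0;b[:80]=0;b[258:]=0
for c in blobs(b): print("grip",cv2.boundingRect(c),rect(ci,c,.028))
for n,z0 in(("bar",0),("org",0)):
    f,ci=L(n)
    lid=mask(f,(95,60,60),(112,255,255)); 
    lid=cv2.morphologyEx(lid,cv2.MORPH_CLOSE,np.ones((5,5)))
    for c in blobs(lid,500)[:3]: print(n,"lids",cv2.boundingRect(c),rect(ci,c,.028))
    for c in blobs(mask(f,(5,150,80),(20,255,255)),100)[:2]: print(n,"orange",cv2.boundingRect(c),rect(ci,c,.058))
f,ci=L("org")
r=f[40:260,240:400]; cv2.imwrite("pics/orgcrop.png",cv2.resize(r[:,:,::-1],None,fx=2.7,fy=2.7,interpolation=cv2.INTER_CUBIC))
E
```

```text
bar (317, 97, 10, 149) (array([ 0.49801454, -0.26460895], dtype=float32), [np.float32(0.2183649), np.float32(0.013231191)], np.float32(0.06354378)) (array([ 0.49717268, -0.26466224], dtype=float32), [np.float32(0.22054066), np.float32(0.013362972)], np.float32(0.06354419))
grip (317, 164, 10, 31) (array([ 0.49866343, -0.26456922], dtype=float32), [np.float32(0.042542517), np.float32(0.012572032)], np.float32(0.06354372))
bar lids (575, 107, 65, 219) (array([ 0.43417624, -0.68932825], dtype=float32), [np.float32(0.35706818), np.float32(0.09494516)], np.float32(0.37527755))
bar lids (73, 116, 128, 61) (array([ 0.52834064, -0.01460757], dtype=float32), [np.float32(0.16685618), np.float32(0.04769967)], np.float32(1.396827))
bar orange (0, 135, 26, 39) (array([0.5140466 , 0.12326976], dtype=float32), [np.float32(0.043930355), np.float32(0.031092744)], np.float32(-0.17921674))
org lids (305, 117, 32, 107) (array([ 0.52688897, -0.01497133], dtype=float32), [np.float32(0.16729662), np.float32(0.046825934)], np.float32(1.3938954))
org orange (274, 54, 35, 35) (array([0.51411736, 0.13085786], dtype=float32), [np.float32(0.044020556), np.float32(0.040869534)], np.float32(-0.18229428))
```

View pics/orgcrop.png

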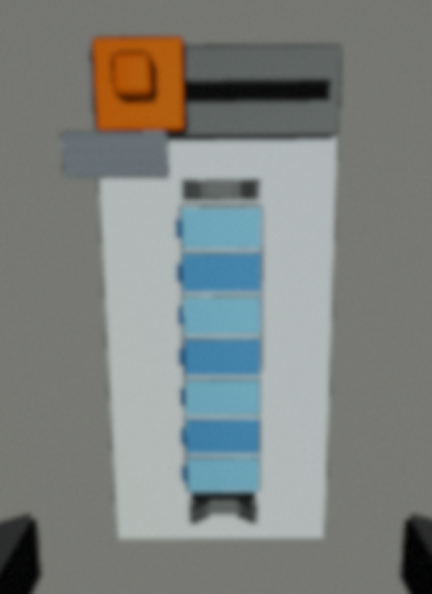

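The crop shows both cradles, the +y one at crop (221,188) and the -y one at (224,510). Small hinge tabs on the -x side of the lids bias the lid centre, so I'll remove them and cross-check against the cradles.

```bash
python3 - <<'E'
from h import *
f=cv2.cvtColor(cv2.imread("pics/w_org.png"),cv2.COLOR_BGR2RGB);ci=np.load("ci_org.npy",allow_pickle=True).item()
lid=mask(f,(95,60,60),(112,255,255)); lid=cv2.morphologyEx(lid,cv2.MORPH_CLOSE,np.ones((5,5)))
lid=cv2.morphologyEx(lid,cv2.MORPH_OPEN,np.ones((9,25)))
c=blobs(lid,500)[0]; C,s,a=rect(ci,c,.028); print("lids",C,s,a,a-np.pi/2)
u=np.array([np.cos(a),np.sin(a)]); print("C+-92",C+.092*u,C-.092*u)
v=f.max(2)
for nm,(x0,x1,y0,y1) in {"+y":(303,340,104,116),"-y":(303,340,222,236)}.items():
    m=np.zeros(v.shape,np.uint8); m[y0:y1,x0:x1]=(v[y0:y1,x0:x1]<75)*255
    for c in blobs(m,4): print(nm,cv2.boundingRect(c),ray(ci,c.reshape(-1,2).mean(0),.044),ray(ci,c.reshape(-1,2).mean(0),.037))
    print(v[(y0+y1)//2,x0:x1])
# post top
px=[(240+130/2.7,40+70/2.7)]; print("post~",ray(ci,px,.09))
c=blobs(mask(f,(5,150,80),(20,255,255)),100)[0]; S,ss,sa=rect(ci,c,.058); d=S-C; print("skirt in org:",d@np.array([u[1],-u[0]]),d@u)
E
```

```text
lids [ 0.528327   -0.01345219] [np.float32(0.1636892), np.float32(0.044566568)] 1.3911304 -0.17966592
C+-92 [0.54476744 0.07706693] [ 0.51188654 -0.10397132]
+y (329, 108, 5, 5) [[0.55787272 0.07414133 0.044     ]] [[0.55812512 0.07423902 0.037     ]]
+y (309, 108, 5, 5) [[0.52989502 0.07897221 0.044     ]] [[0.52967578 0.07915134 0.037     ]]
[185 183 181 169 137  93  70  67  68  68  71  84  94  97 102 103 104 104
 104 105 104 104 102 100  96  88  73  59  56  55  62  81 116 155 178 185
 185]
-y (312, 223, 22, 9) [[ 0.51414209 -0.09575851  0.044     ]] [[ 0.51365728 -0.09852497  0.037     ]]
[184 184 184 184 183 179 159 118  80  66  66  66  72  85  97 105 112 112
 112 112 112 112 112 111 102  85  67  59  55  58  70  98 138 171 183 184
 184]
post~ [[0.51401406 0.13229984 0.09      ]]
skirt in org: -0.03976923 0.13944787
```

```bash
python3 - <<'E'
from h import *
R=down(.0635-np.pi/2); p=(.4984,-.2646)
robot.move_ptp((*p,.12),R)
robot.move_linear((*p,.024),velocity=.12,threshold=15)
robot.gripper_to(0.0); s=robot.get_state(); print(s["time"],s["ee_pos"],s["opening"],s["grasp_force"],s["force"])
robot.move_linear((*p,.13),velocity=.15)
R=down(-.178)
robot.move_ptp((.528,-.0134,.15),R)
s=robot.get_state(); print(s["time"],s["ee_pos"],s["opening"],s["force"],s["tool_rot"][:,1])
np.save("ci_h.npy",robot.camera_info("wrist"),allow_pickle=True)
f=robot.grab_frame("wrist"); cv2.imwrite("pics/held.png",f[:,:,::-1])
E
```

```text
6.2083 [ 0.4983888  -0.26460585  0.02399416] 0.013713687784777495 29.999778270721436 [ 1.02390912  0.61428102 -0.37185447]
8.0583 [ 0.52786732 -0.0147138   0.14945173] 0.014097852224409579 [-0.05834647 -1.0077213  -0.48140189] [ 9.83496757e-01 -1.80923778e-01 -8.46295406e-04]
```

View pics/held.png

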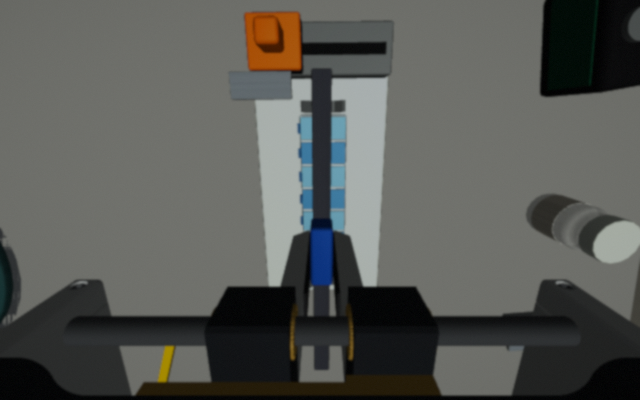

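The bar is held, from its far end at (321,69) to its near end at (321,368), in line with the gripper. I'll check its middle from both ends, then place it.

```bash
python3 - <<'E'
from h import *
ci=np.load("ci_h.npy",allow_pickle=True).item()
P=ray(ci,[(321.5,69),(321.5,369)],.1335); print(P, P.mean(0), np.linalg.norm(P[0]-P[1]))
R=down(-.178); x,y=.528,-.0134
robot.move_linear((x,y,.075),frame=R,velocity=.12,threshold=12)
hit=robot.move_linear((x,y,.0560),velocity=.04,threshold=6)
s=robot.get_state(); print(hit,s["time"],s["ee_pos"],s["force"],s["moment"])
E
```

```text
[[ 0.54652277  0.09355382  0.1335    ]
 [ 0.50675988 -0.12183157  0.1335    ]] [ 0.52664133 -0.01413888  0.1335    ] 0.21902500174837822
False 9.5083 [ 0.52801006 -0.01333638  0.05595003] [ 0.87823981  0.31449009 -2.20153883] [ 0.01960653 -0.30068838  0.04986612]
```

```bash
python3 - <<'E'
from h import *
x,y=.528,-.0134
hit=robot.move_linear((x,y,.0540),velocity=.03,threshold=5)
s=robot.get_state(); print(hit,s["time"],s["ee_pos"],s["force"])
robot.gripper_to(.05); robot.move_linear((x,y,.16),velocity=.15)
# go aside to look: above knob, gripper pre-opened
robot.move_ptp((.5141,.1309,.20),down(-.178)); robot.pause(.2)
s=robot.get_state(); print(s["time"],s["ee_pos"],s["opening"])
ci=robot.camera_info("wrist"); np.save("ci_p.npy",ci,allow_pickle=True)
f=robot.grab_frame("wrist"); cv2.imwrite("pics/placed.png",f[:,:,::-1]); t=robot.grab_frame("top"); cv2.imwrite("pics/top1.png",t[:,:,::-1])
E
```

```text
False 9.7583 [ 0.5283068  -0.01330637  0.05461973] [-1.71838658  0.01876542 10.13784741]
12.2 [0.51416571 0.12976958 0.19945651] 0.05018753737418835
```

View pics/placed.png

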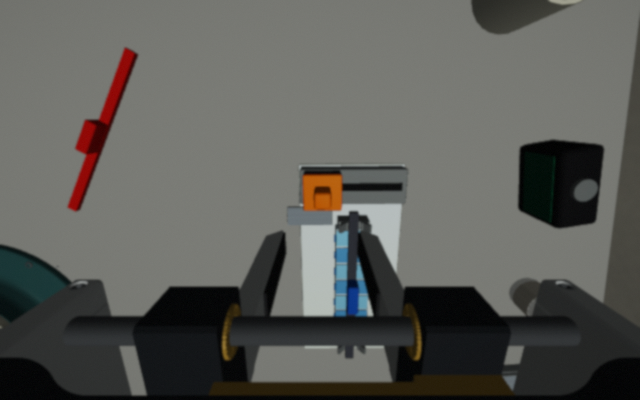

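The bar lies in both cradles, with the grip at (352,298) and the far end at (353,213). The contact height was also right. Now I'll measure the bar and knob again.

```bash
python3 - <<'E'
from h import *
ci=np.load("ci_p.npy",allow_pickle=True).item(); f=cv2.cvtColor(cv2.imread("pics/placed.png"),cv2.COLOR_BGR2RGB)
c=blobs(mask(f,(3,150,80),(20,255,255)),100)[0]; print("skirt",cv2.boundingRect(c),rect(ci,c,.058))
g=f[165:215,295:350]; h=cv2.cvtColor(g,cv2.COLOR_RGB2HSV)[:,:,2]; print(h[12:50:2,4:52:2])
print("far end",ray(ci,[(353,212)],.039), "exp",np.array([.528,-.0134])+.111*np.array([np.sin(.178),np.cos(.178)]))
t=cv2.cvtColor(cv2.imread("pics/top1.png"),cv2.COLOR_BGR2RGB); ct=robot.camera_info("top")
b=mask(t,(105,130,60),(125,255,255))[:,250:360]
E
```

```text
skirt (303, 174, 40, 37) (array([0.5142631, 0.1327636], dtype=float32), [np.float32(0.04359292), np.float32(0.04138676)], np.float32(-0.1803329))
[[106  97 153 180 179 181 179 181 180 181 181 180 180 180 180 179 180 179
  181 181 178 147 102 102]
 [114  99 156 182 184 183 184 184 183 183 183 183 183 183 183 183 184 182
  183 184 180 149 100 102]
 [111  97 155 183 184 183 184 184 184 183 183 183 184 184 184 183 184 184
  184 183 182 149  98 100]
 [107  95 154 182 184 184 183 183 184 184 184 183 183 183 183 183 183 183
  184 183 181 142  66  61]
 [104  95 154 182 183 183 184 181 173 167 166 166 166 166 167 175 183 184
  184 183 181 140  34  14]
 [105  98 154 181 184 184 183 175 118  83  80  80  80  81  84 121 175 183
  183 184 182 139  34  14]
 [105  99 150 180 184 184 182 158  79  58  58  59  59  59  58  82 167 183
  183 184 181 140  36  19]
 [100  98 149 182 183 184 183 152  69  65  65  64  65  66  66  78 156 183
  184 184 182 145  77  77]
 [ 94  92 147 181 183 184 182 149 103 118 118 120 119 121 121 112 149 182
  183 184 182 150  99 101]
 [ 96  92 143 180 184 184 180 145 144 166 168
[... 338 characters left out ...]
183 181 151  97 102]
 [117 120 138 179 183 184 183 164 164 181 183 183 183 183 183 173 164 183
  183 183 183 155 122 129]
 [124 151 150 178 184 184 183 166 163 182 183 183 184 184 182 175 166 183
  184 184 182 169 173 182]
 [ 93  98 124 178 184 183 184 171 164 176 180 178 178 179 179 174 176 183
  183 184 183 176 184 188]
 [114 111 121 168 173 173 172 172 164 153 148 147 149 162 165 164 168 176
  176 175 175 177 187 190]
 [120 119 110 123 123 124 125 125 124 120 118 118 117 123 123 119 125 164
  173 172 173 181 188 189]
 [119 119 120 119 119 119 119 119 118 119 120 119 119 119 119 119 128 176
  188 187 186 186 186 186]]
far end [[0.54541385 0.0969381  0.039     ]] exp [0.54765383 0.09584618]
```

```bash
python3 - <<'E'
from h import *
k=np.array([.5142,.1320]); R=down(-.179); d=np.array([np.cos(.179),-np.sin(.179)])
def st(n):
    s=robot.get_state(); F=np.array(s["force"]); print(n,round(s["time"],2),np.round(s["ee_pos"],4),"along",round(F[:2]@d,1),"lat",round(F[:2]@[-d[1],d[0]],1),"z",round(F[2],1),"open",round(s["opening"],4))
    return s
robot.move_ptp((*k,.14),R); robot.pause(.2); st("above")
h=robot.move_linear((*k,.079),velocity=.08,threshold=6); st(f"down {h}")
if not h:
    robot.gripper_to(0.0); st("grip")
    h=robot.move_linear((*k,.0725),velocity=.03,threshold=20); st(f"press {h}")
E
```

```text
above 12.85 [0.5151 0.1322 0.1417] along 0.0 lat -0.6 z -0.1 open 0.0499
down False 13.77 [0.5144 0.1321 0.0793] along -0.8 lat -0.5 z 0.6 open 0.0502
grip 14.37 [0.5144 0.1319 0.0791] along 0.4 lat -0.5 z 2.2 open 0.0179
press False 14.73 [0.5144 0.132  0.0724] along -1.3 lat -1.1 z 8.1 open 0.0182
```

```bash
python3 - <<'E'
from h import *
k=np.array([.5144,.1320]); d=np.array([np.cos(.179),-np.sin(.179)])
def st(n):
    s=robot.get_state(); F=np.array(s["force"]); print(n,round(s["time"],2),"s",round((np.array(s["ee_pos"])[:2]-k)@d,4),"along",round(F[:2]@d,1),"lat",round(F[:2]@[-d[1],d[0]],1),"z",round(F[2],1)); return s
z=.0725
h=robot.move_linear((*(k+.012*d),z),velocity=.02,threshold=12); st(f"a {h}")
if not h: h=robot.move_linear((*(k+.033*d),z),velocity=.03,threshold=12); st(f"b {h}")
if not h:
    h=robot.move_linear((*(k+.078*d),z),velocity=.01,threshold=6); st(f"c {h}"); robot.pause(.2); st("settled")
E
```

```text
a False 15.49 s 0.0122 along 0.5 lat -0.9 z 7.4
b False 16.34 s 0.0333 along -0.3 lat -0.9 z 8.6
c True 18.55 s 0.0523 along -2.9 lat -0.4 z 9.4
settled 18.75 s 0.0522 along -1.6 lat -0.8 z 9.8
```

```bash
python3 - <<'E'
from h import *
k=np.array([.5144,.1320]); d=np.array([np.cos(.179),-np.sin(.179)])
def st(n):
    s=robot.get_state(); F=np.array(s["force"]); print(n,round(s["time"],2),"s",round((np.array(s["ee_pos"])[:2]-k)@d,4),"along",round(F[:2]@d,1),"lat",round(F[:2]@[-d[1],d[0]],1),"z",round(F[2],1)); return F[:2]@d
for i in range(4):
    h=robot.move_linear((*(k+(.0525+.0005*i)*d),.0725),velocity=.01,threshold=8); robot.pause(.15)
    F=st(h)
    if F<-9: break
E
```

```text
False 19.15 s 0.0522 along -3.4 lat 0.3 z 9.1
False 19.55 s 0.0524 along -5.2 lat -0.9 z 9.0
False 19.95 s 0.0526 along -7.0 lat -1.9 z 10.5
False 20.35 s 0.0529 along -8.8 lat -0.2 z 11.5
```

The force rises by about 6 N per mm of movement, so this is the rubber buffer at the end stop. I'll let go.

```bash
python3 - <<'E'
from h import *
s=robot.get_state(); p=np.array(s["ee_pos"])
robot.gripper_to(.05); robot.move_linear((p[0],p[1],.20),velocity=.12)
q=np.array([.5142,.132])+np.array([-.0,.05]); robot.move_ptp((.47,.20,.24),down(-.179)); robot.pause(.2)
s=robot.get_state(); print(s["time"],s["force"])
ci=robot.camera_info("wrist"); f=robot.grab_frame("wrist"); g=robot.grab_frame("side")
c=blobs(mask(f,(3,150,80),(20,255,255)),100)[0]; print(cv2.boundingRect(c),rect(ci,c,.058))
a=cv2.resize(f[180:400,230:450,::-1],(400,400),interpolation=cv2.INTER_CUBIC); b=cv2.resize(g[170:270,260:360,::-1],(400,400),interpolation=cv2.INTER_CUBIC)
cv2.imwrite("pics/end.png",np.hstack([a,b]))
E
```

```text
23.0333 [0.48333585 0.44017483 0.55075474]
(380, 213, 36, 31) (array([0.55667883, 0.1262864 ], dtype=float32), [np.float32(0.044591755), np.float32(0.042227674)], np.float32(-0.18066767))
```

View pics/end.png

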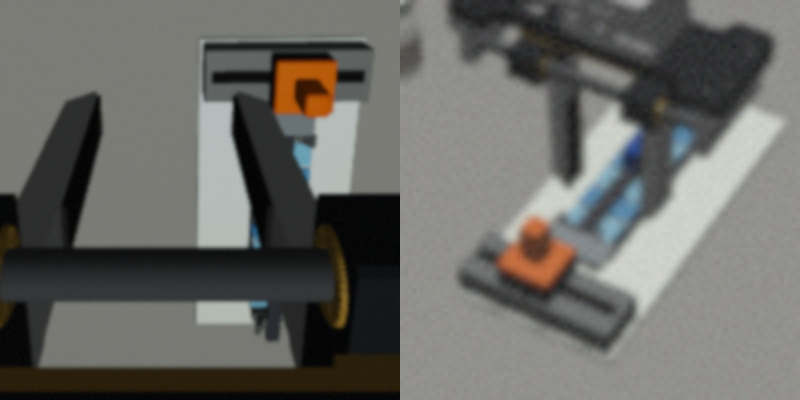

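The tongue covers the bar's end, but this oblique view puts the skirt about 43 mm along, while the hand moved 52 mm. I'll measure again from the earlier viewing pose.

```bash
python3 - <<'E'
from h import *
robot.move_ptp((.529,-.013,.30),down(-.177)); robot.pause(.3)
d=np.array([np.cos(.179),-np.sin(.179)])
n0=np.load("ci_org.npy",allow_pickle=True).item(); f0=cv2.cvtColor(cv2.imread("pics/w_org.png"),cv2.COLOR_BGR2RGB)
ci=robot.camera_info("wrist"); f=robot.grab_frame("wrist"); t=robot.grab_frame("top"); g=robot.grab_frame("side"); print(robot.get_state()["time"])
t0=cv2.cvtColor(cv2.imread("pics/top0.png"),cv2.COLOR_BGR2RGB); g0=cv2.cvtColor(cv2.imread("pics/side0.png"),cv2.COLOR_BGR2RGB)
ct=robot.camera_info("top"); cs=robot.camera_info("side")
for n,c_,i in [("w0",n0,f0),("w1",ci,f),("t0",ct,t0),("t1",ct,t),("s0",cs,g0),("s1",cs,g)]:
    m=mask(i,(3,120,80),(20,255,255))
    if n[0]=="s": m[:,:250]=0;m[:,350:]=0;m[:220]=0;m[300:]=0
    if n[0]=="t": m[:,:230]=0;m[:,300:]=0;m[:150]=0;m[240:]=0
    c=blobs(m,40)[0]
    for z in(.058,.051): r=rect(c_,c,z); print(n,cv2.boundingRect(c),z,r[0],r[1],"s",(r[0]-[.5142,.132])@d)
w=cv2.resize(f[40:190,230:430,::-1],(533,400),interpolation=cv2.INTER_CUBIC); b=cv2.resize(g[210:290,270:323,::-1],(265,400),interpolation=cv2.INTER_CUBIC)
cv2.imwrite("pics/end2.png",np.hstack([w,b]))
E
```

```text
24.5
w0 (274, 53, 35, 36) 0.058 [0.5140608  0.13145903] [np.float32(0.04438221), np.float32(0.042033426)] s -4.066272226191668e-05
w0 (274, 53, 35, 36) 0.051 [0.5135577  0.13256012] [np.float32(0.04515645), np.float32(0.042766783)] s -0.0007317912904988064
w1 (309, 56, 35, 35) 0.058 [0.55779845 0.12295827] [np.float32(0.044835813), np.float32(0.04104887)] s 0.04451168076710152
w1 (309, 56, 35, 35) 0.051 [0.5580689  0.12386739] [np.float32(0.045617763), np.float32(0.0417646)] s 0.04461592008033052
t0 (251, 198, 16, 16) 0.058 [0.5160527  0.13175763] [np.float32(0.04285112), np.float32(0.038676884)] s 0.0018662731347458066
t0 (251, 198, 16, 16) 0.051 [0.5167195  0.13269717] [np.float32(0.043126475), np.float32(0.038925476)] s 0.002355136589425092
t1 (254, 182, 16, 17) 0.058 [0.55895096 0.1239549 ] [np.float32(0.04517993), np.float32(0.038648043)] s 0.04546833514919832
t1 (254, 182, 16, 17) 0.051 [0.55989355 0.12484427] [np.float32(0.045470305), np.float32(0.03889641)] s 0.04623751439180055
s0 (297, 229, 19, 19) 0.058 [0.5134464  0.13098553] [np.float32(0.056595366), np.float32(0.04934856)] s -0.0005609460984709876
s0 (297, 229, 19, 19) 0.051 [0.5158341  0.12526186] [np.float32(0.057040583), np.float32(0.049736705)] s 0.002807680719493619
s1 (284, 225, 19, 17) 0.058 [0.55493534 0.12707096] [np.float32(0.054555036), np.float32(0.046306517)] s 0.04096206977937873
s1 (284, 225, 19, 17) 0.051 [0.5576495  0.12131649] [np.float32(0.054984152), np.float32(0.046670828)] s 0.04465741915015678
```

View pics/end2.png

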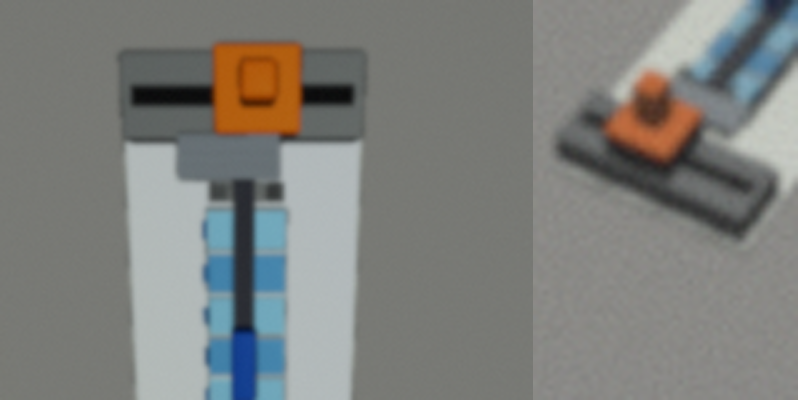

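The carriage is only about 44 mm along. Rays from the two cameras meet at a skirt height of about 52 mm, so the knob is still down. The fingers gave way along their closing direction. The track holds the knob down, so I'll push the post from its -x side with the closed fingers turned 90°, which is their stiff direction.

```bash
cat > push.py <<'E'
from h import *
d=np.array([np.cos(.179),-np.sin(.179)]); k0=np.array([.5142,.132])
P=lambda s,z:(*(k0+s*d),z)
def st(n):
    s=robot.get_state(); F=np.array(s["force"])[:2]@d; x=(np.array(s["ee_pos"])[:2]-k0)@d
    print(n,round(s["time"],2),"tcp s",round(x,4),"along",round(F,1),"z",round(s["force"][2],1)); return x,F
E
python3 - <<'E'
from push import *
R=down(np.pi/2-.179)
q=robot.ik(P(.018,.16),R); q2=robot.ik(P(.018,.16),down(-np.pi/2-.179)); print(q,q2)
robot.gripper_to(0.)
robot.move_ptp(P(.018,.15),R if q is not None and abs(q[6])<2 else down(-np.pi/2-.179))
h=robot.move_linear(P(.018,.078),velocity=.1,threshold=8); robot.pause(.2); st(f"down {h}")
if not h:
    h=robot.move_linear(P(.050,.078),velocity=.015,threshold=4); st(f"touch {h}"); robot.pause(.2); st("settled")
E
```

```text
[ 0.38164754  0.48799307 -0.86121202  1.84910418  0.43503423  1.00466057
  0.72971044] [ 0.05787196  0.3842051  -0.43203616  1.85907639  0.19561327  0.93984564
 -2.21224918]
down False 27.46 tcp s 0.0183 along -0.2 z 0.6
touch True 28.45 tcp s 0.0289 along -0.1 z 1.2
settled 28.65 tcp s 0.0284 along 0.1 z -0.7
```

```bash
python3 - <<'E'
from push import *
x,F=st("start"); last=x
for i in range(8):
    h=robot.move_linear(P(x+.012,.078),velocity=.012,threshold=7); a=st(h); robot.pause(.15); x,F=st(" settled")
    if F<-6 or (h and x-last<.0015 and i>0): break
    last=x
    if x>.06: break
E
```

```text
start 28.65 tcp s 0.0284 along 0.1 z -0.7
True 29.28 tcp s 0.0343 along -4.2 z 5.2
 settled 29.43 tcp s 0.0342 along -2.8 z 5.3
True 29.85 tcp s 0.0347 along -4.8 z 6.4
 settled 30.0 tcp s 0.0346 along -4.4 z 6.8
```

The upward 5–7 N on the fingers means the knob is trying to spring up, so this is the end stop. I'll back off and check.

```bash
python3 - <<'E'
from push import *
x,F=st("s"); robot.move_linear(P(x-.012,.078),velocity=.05); robot.move_linear(P(x-.012,.16),velocity=.15)
robot.move_ptp((.529,-.013,.30),down(-.177)); robot.pause(.3); st("view")
ci=robot.camera_info("wrist"); f=robot.grab_frame("wrist"); t=robot.grab_frame("top"); g=robot.grab_frame("side")
ct=robot.camera_info("top"); cs=robot.camera_info("side")
for n,c_,i in [("w",ci,f),("t",ct,t),("s",cs,g)]:
    m=mask(i,(3,120,80),(20,255,255))
    if n=="s": m[:,:250]=0;m[:,350:]=0;m[:200]=0;m[300:]=0
    if n=="t": m[:,:230]=0;m[:,300:]=0;m[:150]=0;m[240:]=0
    c=blobs(m,40)[0]
    for z in(.058,.051): r=rect(c_,c,z); print(n,cv2.boundingRect(c),z,r[0],r[1],"s",(r[0]-k0)@d)
w=cv2.resize(f[40:190,230:430,::-1],(533,400),interpolation=cv2.INTER_CUBIC); b=cv2.resize(g[210:290,260:313,::-1],(265,400),interpolation=cv2.INTER_CUBIC)
cv2.imwrite("pics/end3.png",np.hstack([w,b]))
E
```

```text
s 30.0 tcp s 0.0346 along -4.4 z 6.8
view 32.42 tcp s 0.0403 along -0.6 z -0.3
w (313, 55, 35, 35) 0.058 [0.56306505 0.12264776] [np.float32(0.044873413), np.float32(0.04094277)] s 0.04974942264064328
w (313, 55, 35, 35) 0.051 [0.5634254  0.12356284] [np.float32(0.045656454), np.float32(0.041657206)] s 0.04994110968614565
t (254, 180, 16, 17) 0.058 [0.5651551  0.12287323] [np.float32(0.046820667), np.float32(0.03939194)] s 0.051765921525986795
t (254, 180, 16, 17) 0.051 [0.5661374  0.12375566] [np.float32(0.04712151), np.float32(0.039645113)] s 0.05257539820928791
s (283, 223, 19, 18) 0.058 [0.56227404 0.123946  ] [np.float32(0.052405857), np.float32(0.049203694)] s 0.04873990314697251
s (283, 223, 19, 18) 0.051 [0.5650457  0.11816694] [np.float32(0.05281812), np.float32(0.049590748)] s 0.0524962295761018
```

View pics/end3.png

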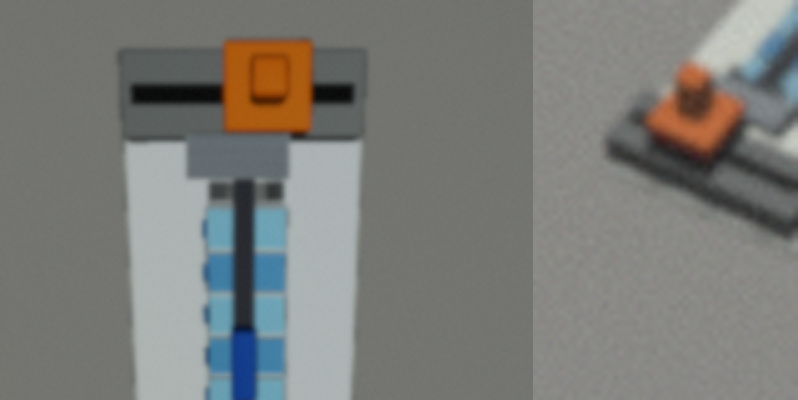

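The carriage is now about 50 mm along, and the rays meet at a skirt height of about 56.5 mm, so the knob seems to be up. I'll confirm by a light touch on the post's top, which should be at 90 mm if the knob is up and 83 mm if it is down.

```bash
python3 - <<'E'
from push import *
R=down(-.179)
robot.move_ptp(P(.050,.135),R); robot.pause(.2); robot.move_linear(P(.050,.118),velocity=.05); robot.pause(.2)
h=robot.move_linear(P(.050,.102),velocity=.008,threshold=2.5)
s=robot.get_state(); print(h,"tip z",s["ee_pos"][2]-.019,s["force"],s["time"])
robot.move_linear(P(.050,.16),velocity=.1); robot.move_ptp((.45,.02,.3),R); print(robot.get_state()["time"])
E
```

```text
True tip z 0.08929532713346498 [ 0.89898345 -0.71735885  2.63194449] 35.5333
37.0417
```

The post's top was felt at 89–90 mm, so the knob is up and the lock is at its end. The bar still lies in place.

```bash
python3 -c "
from rig import robot
robot.pause(.3); print(robot.sign_off())"
```

```text
the job is handed in; nothing more can be done
None
```

I handed the job in at about 37 s: the bar lies in both cradles, the lock is at its end stop with the tongue over the bar's end and the knob up (its top felt at 89–90 mm), and the robot is clear; the bystanders were not re-measured, and no verdict was shown.

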